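Find the hatch that rocks on the nutrient channel and push it open

TASK

One of the four identical hatches on the white nutrient channel has been left off its catch: gently press the black ribbed edge of the hatches with the fingertips, one after another, to find the one that rocks, then push that hatch right open until it stands on edge against its stop, so that the feed inside can be sampled. Only press and push: do not pinch a hatch, and do not lift or shift the plant, the glassware or the other things around it.

Things in the scene. Friction and masses are not known exactly. Their poses are not given: they have to be found in the camera images.
- channel: white PVC nutrient channel fixed on the bench, 170 mm (its x) by 644 mm (its y) by 100 mm high, hollow, inner floor 5 mm above the bench. Origin on the bench under the middle of its row of four covers; the row runs along its y (from -250 to +250 mm); its x points away from the robot. Its +y end carries a plant point, its -y end a plain deck; the feed and drain fittings stick out at the ends.
- cover_a: one of four identical covers, in no fixed order: white frame 170 (x) by 125 mm (y), 8 mm thick, fixed, top 100 mm above the bench, with a grey flap. Origin: centre of its underside, axes as the channel's. A free flap is opened by pressing the ribbed edge 20 to 30 mm down, then pushing the raised plain edge over from behind along its arc (its edge drags on rubber tips: a level push jams below 45 degrees)
- hatch_a_mid (a point): centre of the flap of cover_a, on its pivot, mid-thickness (3 mm below the top face, 97 mm above the bench). It turns with the flap: z is square to the flap (up when shut), x points from the pivot to the far plain edge (60 mm away), -x to the near edge (60 mm away) on the robot's side, which has a black ribbed strip to press, 24 mm wide, its middle 44 mm from the pivot; y lies along the pivot. Flap 119 mm (x) by 109 mm (y) by 6 mm, turning within an opening of 123 by 112 mm
- hatch_a (a joint): angle (rad) of the flap of cover_a about its pivot: 0 shut and flush, growing as the ribbed edge goes down into the channel and the far edge comes up; the ribbed edge never goes above flush. Three flaps are on their catch: they only give about 1 mm at 8 N, springing back. One, alike to the eye, is off its catch: it swings with about 2 N at the ribbed strip, stays at whatever angle it is left, and stands open on edge against its stop at 1.4
- cover_b: one of four identical covers, in no fixed order: white frame 170 (x) by 125 mm (y), 8 mm thick, fixed, top 100 mm above the bench, with a grey flap. Origin: centre of its underside, axes as the channel's. A free flap is opened by pressing the ribbed edge 20 to 30 mm down, then pushing the raised plain edge over from behind along its arc (its edge drags on rubber tips: a level push jams below 45 degrees)
- hatch_b_mid (a point): centre of the flap of cover_b, on its pivot, mid-thickness (3 mm below the top face, 97 mm above the bench). It turns with the flap: z is square to the flap (up when shut), x points from the pivot to the far plain edge (60 mm away), -x to the near edge (60 mm away) on the robot's side, which has a black ribbed strip to press, 24 mm wide, its middle 44 mm from the pivot; y lies along the pivot. Flap 119 mm (x) by 109 mm (y) by 6 mm, turning within an opening of 123 by 112 mm
- hatch_b (a joint): angle (rad) of the flap of cover_b about its pivot: 0 shut and flush, growing as the ribbed edge goes down into the channel and the far edge comes up; the ribbed edge never goes above flush. Three flaps are on their catch: they only give about 1 mm at 8 N, springing back. One, alike to the eye, is off its catch: it swings with about 2 N at the ribbed strip, stays at whatever angle it is left, and stands open on edge against its stop at 1.4
- cover_c: one of four identical covers, in no fixed order: white frame 170 (x) by 125 mm (y), 8 mm thick, fixed, top 100 mm above the bench, with a grey flap. Origin: centre of its underside, axes as the channel's. A free flap is opened by pressing the ribbed edge 20 to 30 mm down, then pushing the raised plain edge over from behind along its arc (its edge drags on rubber tips: a level push jams below 45 degrees)
- hatch_c_mid (a point): centre of the flap of cover_c, on its pivot, mid-thickness (3 mm below the top face, 97 mm above the bench). It turns with the flap: z is square to the flap (up when shut), x points from the pivot to the far plain edge (60 mm away), -x to the near edge (60 mm away) on the robot's side, which has a black ribbed strip to press, 24 mm wide, its middle 44 mm from the pivot; y lies along the pivot. Flap 119 mm (x) by 109 mm (y) by 6 mm, turning within an opening of 123 by 112 mm
- hatch_c (a joint): angle (rad) of the flap of cover_c about its pivot: 0 shut and flush, growing as the ribbed edge goes down into the channel and the far edge comes up; the ribbed edge never goes above flush. Three flaps are on their catch: they only give about 1 mm at 8 N, springing back. One, alike to the eye, is off its catch: it swings with about 2 N at the ribbed strip, stays at whatever angle it is left, and stands open on edge against its stop at 1.4
- cover_d: one of four identical covers, in no fixed order: white frame 170 (x) by 125 mm (y), 8 mm thick, fixed, top 100 mm above the bench, with a grey flap. Origin: centre of its underside, axes as the channel's. A free flap is opened by pressing the ribbed edge 20 to 30 mm down, then pushing the raised plain edge over from behind along its arc (its edge drags on rubber tips: a level push jams below 45 degrees)
- hatch_d_mid (a point): centre of the flap of cover_d, on its pivot, mid-thickness (3 mm below the top face, 97 mm above the bench). It turns with the flap: z is square to the flap (up when shut), x points from the pivot to the far plain edge (60 mm away), -x to the near edge (60 mm away) on the robot's side, which has a black ribbed strip to press, 24 mm wide, its middle 44 mm from the pivot; y lies along the pivot. Flap 119 mm (x) by 109 mm (y) by 6 mm, turning within an opening of 123 by 112 mm
- hatch_d (a joint): angle (rad) of the flap of cover_d about its pivot: 0 shut and flush, growing as the ribbed edge goes down into the channel and the far edge comes up; the ribbed edge never goes above flush. Three flaps are on their catch: they only give about 1 mm at 8 N, springing back. One, alike to the eye, is off its catch: it swings with about 2 N at the ribbed strip, stays at whatever angle it is left, and stands open on edge against its stop at 1.4
- pot: black net pot with a lettuce seedling, seated in the channel's plant point, loose; rim 58 mm wide, leaves to about 40 mm above the deck. Origin at its foot, 45 mm below the deck. Bystander
- beaker: empty glass beaker, 68 mm wide, 95 mm tall, standing on the bench behind the channel. Origin: centre of its foot. Bystander
- dish: shut clear petri dish, 90 mm wide, 16 mm tall, on the bench behind the channel. Origin: centre of its underside. Bystander
- flask: glass conical flask, 82 mm wide, 118 mm tall, on the bench behind the channel. Origin: centre of its foot. Bystander
- pen: yellow pocket meter with a black cap, lying on the bench in front of the channel, 28 by 183 by 18 mm, long along its y. Origin on its underside, 16 mm from its middle. Bystander
- bottle: white bottle with a green cap, 64 mm wide, 150 mm tall, on the bench past the -y end of the channel. Origin: centre of its foot. Bystander

How it is judged:
By the outcome, as a careful person would: the job done as asked, in the order asked, and still so for the second after the job is handed in, with the robot touching nothing.
It also fails if it takes over 58 s, if anything falls off the work surface, if the arm or the gripper's body presses on something with over 40 N, if the wrist force passes 120 N, or if a joint passes its speed limit or range.

ROBOT

A 7-joint arm with a two-finger parallel gripper is mounted at the origin on the work surface. World frame = base frame: x ahead of the robot, y to its left, z up, the work surface at z = 0. Lengths are in m, angles in rad, forces in N, time in s.
With the tool pointing down it reaches from about 0.4 to 0.875 m from the base axis. Payload 19.3 kg.
Tool frame: the origin (TCP) lies at the very end of the fingers, on their centre line; the grasp point (between the pads) lies 19 mm behind it; z points along the fingers, y is the line along which they close (so a half turn about z gives the same grasp; the last joint's range is limited). The gripper opens to 85 mm and grips with 20 to 120 N. Pads are 22 mm wide; open, the fingers measure 114 mm over their backs; the gripper's body (76 mm by 85 mm) begins 54 mm behind the grasp point. The pads swing forward as they close: fully open they stand 13 mm farther back than shut.
Start: joints at [1.134, 0.521, -0.036, 1.599, 0.021, 1.021, -0.113], TCP at [0.224, -0.583, 0.231] pointing down, gripper open.
Joint ranges: [-2.91, 2.91], [-0.3, 2.13], [-1.5, 1.42], [0.17, 2.43], [-1.26, 4.41], [0.16, 1.93], [-2.52, 2.52]. Speed limits (rad/s): [1.89, 1.89, 2.39, 2.39, 3.01, 3.01, 3.01].

INTERFACE

Orientations are given as [roll, pitch, yaw] about the fixed x, y, z axes, in that order (R = Rz(yaw) Ry(pitch) Rx(roll)).
In Python, from workcell import monitor, optics, job_done gives the robot as it stands.
- The arm moves only by the shell command python3 -m handwheel 'ROWS' [FORCE]. ROWS is JSON, a list of rows, each an object of numbers: "dx", "dy", "dz": the shift along the tool's x, y, z in cm; "wx", "wy", "wz": the turn, a rotation vector about the tool's x, y, z in rad; "claw": the opening in per cent of the stroke, from 0 (shut) to 100 (fully open). A call has 1 to 8 rows; each row shifts and turns the commanded pose from where the row before left it, along the tool's axes as they then stand; what a row does not reach is not made up. A row lasts 1/8 s, in which the tool goes at most 62.5 mm and 10.7 degrees, less where a joint would pass 70% of its speed; a pose out of reach is approached as far as the arm can. A call with a gripper value outside its range is refused whole. The fingers move at their own pace and stop on an object; FORCE is the grip in N (left out, the last holds). Time passes only in rows, so rows that do not move let the fingers close. It gives the time, the measured TCP pose, the force, the opening and the grip force at its end, in the units of the state.
- monitor.observe(): the state, without advancing time (a new reading comes with each control period).
- optics.grab_frame(name): name is "scene" or "top" or "wrist"; returns a dict with "frame" (400x640x3 uint8, blue, green, red), "fovy" (degrees; the focal length in pixels is half the picture's height over the tangent of half this angle, whatever the lens; pixels are square), "cx", "cy" (the principal point, pixels), "R" (3x3) and "t" (3): a world point X has camera coordinates R X + t. Camera axes: x right, y down, z forward; pixel columns grow to the right and rows downward; lengths in m; the calibration is good to about 2 mm. A picture is of the moment at which its call begins. There is no depth.
- job_done(): hands the job in; it is judged then, once.
Trained networks look in the newest picture that a camera, given by its name, has taken for a name from the list of things; names that differ only in an ending like _2 or _b are one class to them, and where a whole thing is asked for, a point or a joint stands for the part that bears it (a point fixed in the world has none). Each returns a list of dicts, best first, with "p" (0 to 1); they miss things now and then, are a little off and sometimes report something else, mostly with a low value. They report only what shows in the picture. A call takes as long as a camera call.
- optics.masks_of(name, camera): "region" (400x640 bool, what is visible of it) and "rect" ([left, top, width, height] in pixels, round what is visible of it).
The state is a dict: "clock": time; "qpos": joint angles; "qd": joint speeds; "joint_efforts": joint torques, N m; "position": TCP position; "tool_rot": TCP orientation; "force": force on the tool from outside, world axes, zero at the start; "moment": the same for the moment, N m; "grip_width": finger opening in m; "finger_force": force on a finger pad.
Only numpy, scipy, OpenCV 4.12 (cv2) and the standard library are available. Lean on these libraries where they do the work, as an engineer would, in place of code of your own. Each camera call takes 0.05 s, during which the arm holds its last target. There are 200 camera calls.

## Working session

There is one attempt and no reset: what is moved stays moved. The work goes in short steps, Python scripts to look and compute and a shell command to move; the robot and the scene stay as the last step left them, time stands still between calls to the robot, and variables do not carry over. Pictures are saved under pics/ and viewed, at most 10 in all, crops included, and the job is handed in when it is done.

```bash
mkdir -p pics
cat > h.py <<'E'
import numpy as np, cv2
from workcell import monitor, optics, job_done
from scipy.spatial.transform import Rotation as Ro
def grab(n,save=None):
    f=optics.grab_frame(n)
    if save: cv2.imwrite(f'pics/{save}.png',f['frame'])
    return f
def ray(f,u,v,z):
    h=f['frame'].shape[0]; fl=h/2/np.tan(np.radians(f['fovy'])/2)
    R=np.array(f['R']);t=np.array(f['t']);d=R.T@np.array([(u-f['cx'])/fl,(v-f['cy'])/fl,1]);c=-R.T@t
    return c+d*(z-c[2])/d[2]
def proj(f,X):
    h=f['frame'].shape[0]; fl=h/2/np.tan(np.radians(f['fovy'])/2)
    p=np.array(f['R'])@X+f['t']; return p[:2]/p[2]*fl+[f['cx'],f['cy']]
E
python3 - <<'E'
from h import *
for n in ['top','scene']:
    f=grab(n,n+'0')
    for c in ['channel','cover_a','hatch_a_mid','pot','beaker','flask','pen','bottle','dish']:
        for r in optics.masks_of(c,n)[:5]:
            ys,xs=np.nonzero(r['region']); 
            z=0.1 if c in('channel','cover_a','hatch_a_mid') else .05
            print(n,c,round(r['p'],2),r['rect'],ray(f,xs.mean(),ys.mean(),z).round(3))
s=monitor.observe();print(s)
E
```

```text
top channel 0.9 [157.7, 164.2, 306.3, 84.0] [0.543 0.13  0.1  ]
top cover_a 0.95 [327.7, 163.5, 54.6, 77.7] [ 0.558 -0.06   0.1  ]
top cover_a 0.67 [213.3, 162.2, 58.4, 77.5] [0.561 0.191 0.1  ]
top cover_a 0.58 [268.5, 162.8, 58.9, 73.1] [0.56  0.065 0.1  ]
top cover_a 0.16 [256.0, 262.3, 70.0, 11.9] [0.417 0.076 0.1  ]
top hatch_a_mid 0.74 [328.6, 176.4, 50.2, 55.5] [ 0.56 -0.06  0.1 ]
top pot 0.76 [172.0, 179.0, 30.9, 31.5] [0.579 0.332 0.05 ]
top pot 0.33 [212.3, 161.8, 63.7, 80.8] [0.571 0.199 0.05 ]
top beaker 0.86 [392.2, 123.3, 33.6, 35.7] [ 0.728 -0.195  0.05 ]
top flask 0.84 [229.1, 114.8, 33.6, 36.1] [0.731 0.202 0.05 ]
top pen 0.57 [253.6, 261.5, 76.6, 12.7] [0.42  0.082 0.05 ]
top bottle 0.92 [465.7, 231.1, 38.3, 29.8] [ 0.475 -0.368  0.05 ]
top dish 0.65 [292.0, 126.5, 43.2, 33.8] [0.718 0.032 0.05 ]
top dish 0.35 [154.9, 161.0, 309.3, 85.0] [0.549 0.126 0.05 ]
scene channel 0.94 [231.5, 136.9, 203.3, 183.8] [0.621 0.202 0.1  ]
scene channel 0.49 [262.9, 162.7, 77.1, 53.3] [ 0.561 -0.058  0.1  ]
scene channel 0.48 [332.1, 217.1, 62.7, 50.7] [0.565 0.192 0.1  ]
scene cov
[... 928 characters left out ...]
 ]
{'clock': 1.0, 'qpos': array([ 1.13377488,  0.5213924 , -0.03626193,  1.59950941,  0.02119736,
        1.02112193, -0.11283243]), 'qd': array([-0.00100517, -0.00032506, -0.0004925 ,  0.0002606 , -0.00155254,
        0.00038762,  0.00026321]), 'joint_efforts': array([-6.46845274e-04, -9.26880455e+01,  1.97869889e+00, -3.70249343e+01,
        1.80065056e-02,  2.14604770e-03,  4.70084797e-05]), 'position': array([ 0.2241053 , -0.58341912,  0.23129257]), 'tool_rot': array([-3.14154749e+00,  2.05427074e-05,  3.66711875e-01]), 'force': array([ 0.29629988, -0.67733045,  0.97343178]), 'moment': array([-0.06275493,  0.02926506,  0.01764435]), 'finger_force': 0.0, 'grip_width': 0.08539721067173506}
```

```bash
python3 -c "
import cv2;a=cv2.imread('pics/top0.png');cv2.imwrite('pics/topc.png',cv2.resize(a[90:310,130:530],None,fx=2,fy=2,interpolation=cv2.INTER_CUBIC))"
```

```text
(no output)
```

View pics/topc.png

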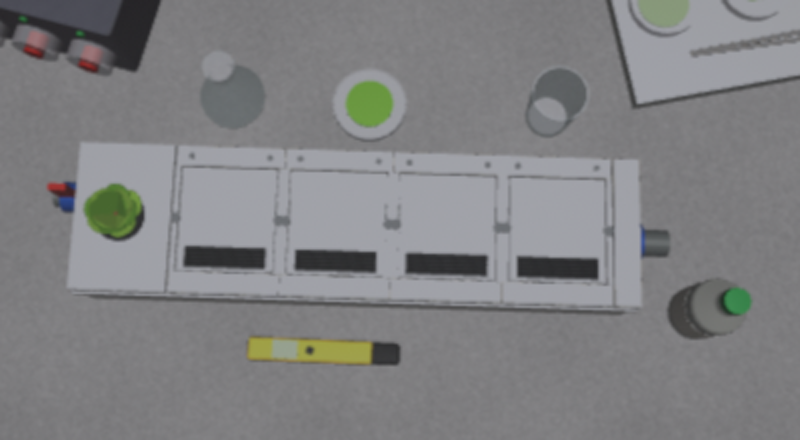

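The top view shows four shut hatches, with black strips at crop pixels (225,258), (335,261), (446,265) and (557,268). The pot is at the left end and the bottle past the right end.

```bash
cat >> h.py <<'E'
def delta(target,yaw):
    s=monitor.observe(); R=Ro.from_euler('xyz',s['tool_rot']).as_matrix()
    G=Ro.from_euler('xyz',[np.pi,0,yaw]).as_matrix()
    print('cm in tool axes',(R.T@(np.array(target)-s['position'])*100).round(2),'rotvec',Ro.from_matrix(R.T@G).as_rotvec().round(3))
E
python3 - <<'E'
from h import *
f=grab('top')
S=[ray(f,130+(u)/2,90+v/2,.1) for u,v in [(225,258),(335,261),(446,265),(557,268)]]
S=np.array(S);print(S.round(4))
k=np.polyfit(S[:,1],S[:,0],1);yaw=-np.arctan(k[0]);print('yaw',yaw)
# dark-pixel refinement
g=cv2.cvtColor(f['frame'],cv2.COLOR_BGR2GRAY)
P=[]
for u,v in [(225,258),(335,261),(446,265),(557,268)]:
    x,y=130+u//2,90+v//2; w=g[y-9:y+10,x-26:x+27]; m=np.clip(110.-w,0,60); yy,xx=np.mgrid[y-9:y+10,x-26:x+27]
    P.append(ray(f,(m*xx).sum()/m.sum(),(m*yy).sum()/m.sum(),.1))
P=np.array(P);print(P.round(4)); k=np.polyfit(P[:,1],P[:,0],1);print('yaw',-np.arctan(k[0]))
delta([*(P[3][:2]),.14],-np.arctan(k[0]))
E
```

```text
[[ 0.5187  0.1887  0.1   ]
 [ 0.5174  0.0648  0.1   ]
 [ 0.515  -0.0603  0.1   ]
 [ 0.5138 -0.1852  0.1   ]]
yaw -0.013863464920835603
[[ 0.5204  0.1903  0.1   ]
 [ 0.5186  0.0651  0.1   ]
 [ 0.5167 -0.0597  0.1   ]
 [ 0.5149 -0.1853  0.1   ]]
yaw -0.014731391238691013
cm in tool axes [ 41.43 -26.74   9.13] rotvec [-0.     0.     0.381]
```

```bash
python3 -m handwheel '[{"dx":5,"dy":-3.2,"claw":0},{"dx":5,"dy":-3.2,"claw":0},{"dx":5,"dy":-3.2,"claw":0},{"dx":5,"dy":-3.2,"claw":0},{"dx":5,"dy":-3.2,"claw":0},{"dx":5,"dy":-3.2,"claw":0},{"dx":5,"dy":-3.2,"claw":0},{"dx":5,"dy":-3.2,"claw":0}]' 20; python3 -m handwheel '[{"wz":0.13,"claw":0},{"wz":0.13,"claw":0},{"wz":0.12,"claw":0},{"claw":0}]'; python3 -c "
from h import *
delta([.5149,-.1853,.106],-.0147)"
```

```text
cm in tool axes [ 41.42 -26.74  12.53] rotvec [-0.     0.     0.381]schema error: expected keys dx, dy, dz, wx, wy, wz, claw
schema error: expected keys dx, dy, dz, wx, wy, wz, claw
```

```bash
python3 -m handwheel '[{"dx":5,"dy":-3.2,"dz":0,"wx":0,"wy":0,"wz":0,"claw":0},{"dx":5,"dy":-3.2,"dz":0,"wx":0,"wy":0,"wz":0,"claw":0},{"dx":5,"dy":-3.2,"dz":0,"wx":0,"wy":0,"wz":0,"claw":0},{"dx":5,"dy":-3.2,"dz":0,"wx":0,"wy":0,"wz":0,"claw":0},{"dx":5,"dy":-3.2,"dz":0,"wx":0,"wy":0,"wz":0,"claw":0},{"dx":5,"dy":-3.2,"dz":0,"wx":0,"wy":0,"wz":0,"claw":0},{"dx":5,"dy":-3.2,"dz":0,"wx":0,"wy":0,"wz":0,"claw":0},{"dx":5,"dy":-3.2,"dz":0,"wx":0,"wy":0,"wz":0,"claw":0}]' 20; python3 -m handwheel '[{"dx":0,"dy":0,"dz":0,"wx":0,"wy":0,"wz":0.13,"claw":0},{"dx":0,"dy":0,"dz":0,"wx":0,"wy":0,"wz":0.13,"claw":0},{"dx":0,"dy":0,"dz":0,"wx":0,"wy":0,"wz":0.12,"claw":0},{"dx":0,"dy":0,"dz":0,"wx":0,"wy":0,"wz":0,"claw":0}]'; python3 -c "
from h import *
delta([.5149,-.1853,.106],-.0147)"
```

```text
clock: 2.05
position: [0.5067, -0.1994, 0.2315]
tool_rot: [3.141, -0.0, 0.367]
force: [-0.3, -1.5, 0.7]
grip_width: 0.0001
finger_force: 0.0
clock: 2.55
position: [0.5058, -0.2009, 0.2313]
tool_rot: [3.141, 0.0, -0.012]
force: [0.1, 0.2, -0.2]
grip_width: -0.0001
finger_force: 0.0
cm in tool axes [ 0.89 -1.57 12.53] rotvec [0.    0.    0.002]
```

```bash
python3 -m handwheel '[{"dx":0.7,"dy":-1.6,"dz":4,"wx":0,"wy":0,"wz":0,"claw":0},{"dx":0,"dy":0,"dz":4,"wx":0,"wy":0,"wz":0,"claw":0},{"dx":0,"dy":0,"dz":4,"wx":0,"wy":0,"wz":0,"claw":0},{"dx":0,"dy":0,"dz":0,"wx":0,"wy":0,"wz":0,"claw":0}]'; python3 -m handwheel '[{"dx":0,"dy":0,"dz":0.2,"wx":0,"wy":0,"wz":0,"claw":0},{"dx":0,"dy":0,"dz":0.2,"wx":0,"wy":0,"wz":0,"claw":0},{"dx":0,"dy":0,"dz":0.2,"wx":0,"wy":0,"wz":0,"claw":0},{"dx":0,"dy":0,"dz":0.1,"wx":0,"wy":0,"wz":0,"claw":0},{"dx":0,"dy":0,"dz":0,"wx":0,"wy":0,"wz":0,"claw":0}]'
```

```text
clock: 3.05
position: [0.5115, -0.1846, 0.1094]
tool_rot: [-3.14, 0.004, -0.011]
force: [-0.3, -0.4, 1.1]
grip_width: 0.0002
finger_force: 0.0
clock: 3.68
position: [0.513, -0.1851, 0.1044]
tool_rot: [3.142, -0.0, -0.013]
force: [0.1, -0.0, 0.2]
grip_width: 0.0002
finger_force: 0.0
```

Run:
```python
from h import *
f=grab('scene','s1')
cv2.imwrite('pics/s1c.png',cv2.resize(f['frame'][60:300,180:460],None,fx=2.5,fy=2.5))
```

```text
(no output)
```

View pics/s1c.png

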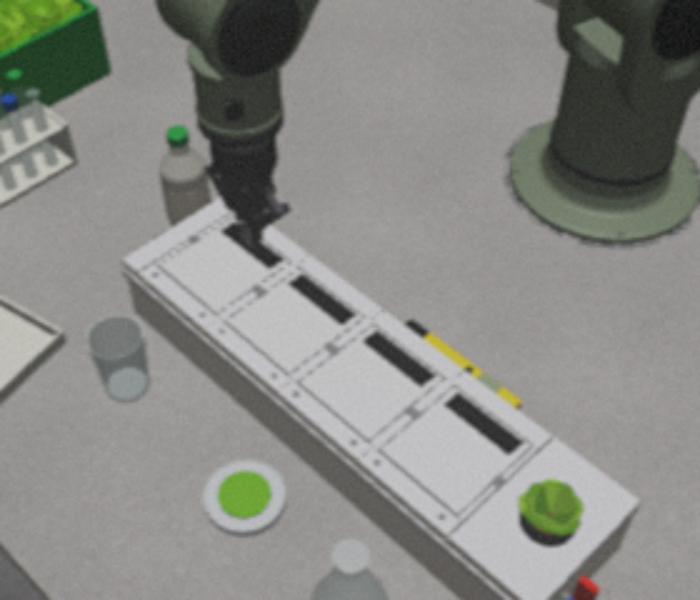

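The gripper is above the strip of the first hatch, at crop pixel (255,245), and everything is undisturbed. Next I press.

```bash
for i in 1; do python3 -m handwheel '[{"dx":0,"dy":0,"dz":0.2,"wx":0,"wy":0,"wz":0,"claw":0},{"dx":0,"dy":0,"dz":0.2,"wx":0,"wy":0,"wz":0,"claw":0},{"dx":0,"dy":0,"dz":0.1,"wx":0,"wy":0,"wz":0,"claw":0},{"dx":0,"dy":0,"dz":0,"wx":0,"wy":0,"wz":0,"claw":0}]'; done;  python3 -m handwheel '[{"dx":0,"dy":0,"dz":0.1,"wx":0,"wy":0,"wz":0,"claw":0},{"dx":0,"dy":0,"dz":0,"wx":0,"wy":0,"wz":0,"claw":0}]';python3 -m handwheel '[{"dx":0,"dy":0,"dz":0.1,"wx":0,"wy":0,"wz":0,"claw":0},{"dx":0,"dy":0,"dz":0,"wx":0,"wy":0,"wz":0,"claw":0}]'
```

```text
clock: 4.22
position: [0.5129, -0.1851, 0.0993]
tool_rot: [-3.142, 0.0, -0.013]
force: [-1.2, 0.7, 5.0]
grip_width: 0.0
finger_force: 2.0
clock: 4.47
position: [0.5129, -0.1851, 0.0986]
tool_rot: [3.142, -0.0, -0.013]
force: [-4.4, 1.2, 10.1]
grip_width: 0.0003
finger_force: 4.7
clock: 4.72
position: [0.5129, -0.1852, 0.0978]
tool_rot: [3.141, -0.0, -0.013]
force: [-4.8, 2.2, 15.0]
grip_width: -0.0002
finger_force: 7.3
```

Latched. On to the second hatch.

```bash
python3 -m handwheel '[{"dx":0,"dy":0,"dz":-1.5,"wx":0,"wy":0,"wz":0,"claw":0},{"dx":0,"dy":-4.2,"dz":0,"wx":0,"wy":0,"wz":0,"claw":0},{"dx":0,"dy":-4.2,"dz":0,"wx":0,"wy":0,"wz":0,"claw":0},{"dx":0,"dy":-4.1,"dz":0,"wx":0,"wy":0,"wz":0,"claw":0},{"dx":0,"dy":0,"dz":0.8,"wx":0,"wy":0,"wz":0,"claw":0},{"dx":0,"dy":0,"dz":0.3,"wx":0,"wy":0,"wz":0,"claw":0},{"dx":0,"dy":0,"dz":0,"wx":0,"wy":0,"wz":0,"claw":0}]';  python3 -m handwheel '[{"dx":0,"dy":0,"dz":0.2,"wx":0,"wy":0,"wz":0,"claw":0},{"dx":0,"dy":0,"dz":0.1,"wx":0,"wy":0,"wz":0,"claw":0},{"dx":0,"dy":0,"dz":0,"wx":0,"wy":0,"wz":0,"claw":0}]'
```

```text
clock: 5.6
position: [0.5144, -0.0612, 0.1012]
tool_rot: [3.141, 0.0, -0.015]
force: [-0.7, 0.5, -0.0]
grip_width: -0.0002
finger_force: 0.0
clock: 5.98
position: [0.5147, -0.061, 0.0986]
tool_rot: [3.141, -0.0, -0.014]
force: [-2.3, -2.0, 8.6]
grip_width: 0.0003
finger_force: 4.3
```

8.6 N at about 1 mm of give, so the second is latched too. On to the third.

```bash
python3 -m handwheel '[{"dx":0,"dy":0,"dz":-1.5,"wx":0,"wy":0,"wz":0,"claw":0},{"dx":0,"dy":-4.2,"dz":0,"wx":0,"wy":0,"wz":0,"claw":0},{"dx":0,"dy":-4.2,"dz":0,"wx":0,"wy":0,"wz":0,"claw":0},{"dx":0,"dy":-4.1,"dz":0,"wx":0,"wy":0,"wz":0,"claw":0},{"dx":0,"dy":0,"dz":0.8,"wx":0,"wy":0,"wz":0,"claw":0},{"dx":0,"dy":0,"dz":0.4,"wx":0,"wy":0,"wz":0,"claw":0},{"dx":0,"dy":0,"dz":0,"wx":0,"wy":0,"wz":0,"claw":0}]';  python3 -m handwheel '[{"dx":0,"dy":0,"dz":0.2,"wx":0,"wy":0,"wz":0,"claw":0},{"dx":0,"dy":0,"dz":0.1,"wx":0,"wy":0,"wz":0,"claw":0},{"dx":0,"dy":0,"dz":0,"wx":0,"wy":0,"wz":0,"claw":0}]'
```

```text
clock: 6.85
position: [0.5162, 0.0636, 0.1012]
tool_rot: [3.141, 0.0, -0.015]
force: [0.1, 0.3, 0.4]
grip_width: 0.0
finger_force: 0.0
clock: 7.22
position: [0.5163, 0.0646, 0.0983]
tool_rot: [3.142, -0.0, -0.014]
force: [0.2, 0.0, 0.0]
grip_width: 0.0
finger_force: 0.2
```

```bash
python3 -m handwheel '[{"dx":0,"dy":0,"dz":0.1,"wx":0,"wy":0,"wz":0,"claw":0},{"dx":0,"dy":0,"dz":0.1,"wx":0,"wy":0,"wz":0,"claw":0},{"dx":0,"dy":0,"dz":0,"wx":0,"wy":0,"wz":0,"claw":0}]'; python3 -m handwheel '[{"dx":0,"dy":0,"dz":0.2,"wx":0,"wy":0,"wz":0,"claw":0},{"dx":0,"dy":0,"dz":0,"wx":0,"wy":0,"wz":0,"claw":0}]'
```

```text
clock: 7.6
position: [0.5162, 0.0649, 0.0962]
tool_rot: [-3.142, 0.0, -0.013]
force: [-0.4, -0.4, 0.6]
grip_width: -0.0002
finger_force: 0.2
clock: 7.85
position: [0.5162, 0.065, 0.0941]
tool_rot: [-3.142, 0.0, -0.013]
force: [-0.5, 0.0, 0.3]
grip_width: 0.0
finger_force: 0.0
```

The third hatch, at y≈0.065, is free. I press it on down.

```bash
python3 -m handwheel '[{"dx":0,"dy":0,"dz":0.4,"wx":0,"wy":0,"wz":0,"claw":0},{"dx":0,"dy":0,"dz":0.4,"wx":0,"wy":0,"wz":0,"claw":0},{"dx":0,"dy":0,"dz":0.4,"wx":0,"wy":0,"wz":0,"claw":0},{"dx":0,"dy":0,"dz":0.4,"wx":0,"wy":0,"wz":0,"claw":0},{"dx":0,"dy":0,"dz":0.4,"wx":0,"wy":0,"wz":0,"claw":0},{"dx":0,"dy":0,"dz":0.3,"wx":0,"wy":0,"wz":0,"claw":0},{"dx":0,"dy":0,"dz":0,"wx":0,"wy":0,"wz":0,"claw":0}]'
python3 - <<'E'
from h import *
f=grab('scene','s2')
cv2.imwrite('pics/s2c.png',cv2.resize(f['frame'][100:260,260:460],None,fx=3.5,fy=3.5,interpolation=cv2.INTER_CUBIC))
E
```

```text
clock: 8.72
position: [0.516, 0.0648, 0.071]
tool_rot: [3.141, 0.001, -0.013]
force: [0.1, 0.4, -0.1]
grip_width: -0.0
finger_force: 0.0
```

View pics/s2c.png

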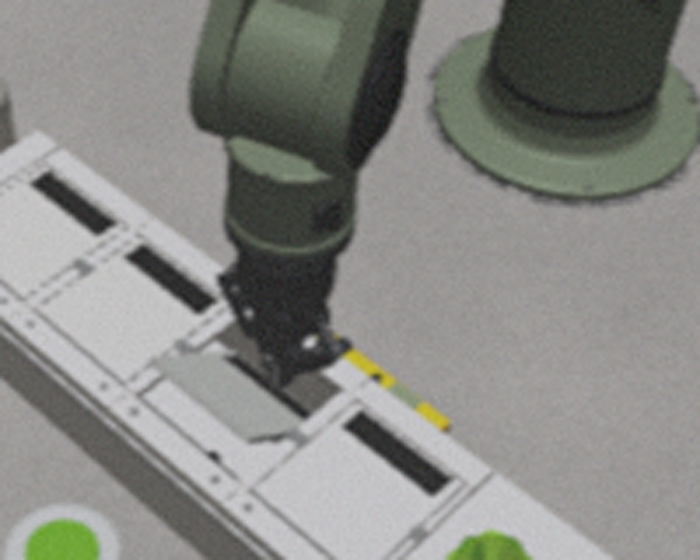

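The third flap is raised. I go up, over and down behind its plain edge.

```bash
python3 -m handwheel '[{"dx":0,"dy":0,"dz":-4.5,"wx":0,"wy":0,"wz":0,"claw":0},{"dx":0,"dy":0,"dz":-4.5,"wx":0,"wy":0,"wz":0,"claw":0},{"dx":0,"dy":0,"dz":-4.5,"wx":0,"wy":0,"wz":0,"claw":0},{"dx":4.7,"dy":0,"dz":0,"wx":0,"wy":0,"wz":0,"claw":0},{"dx":4.7,"dy":0,"dz":0,"wx":0,"wy":0,"wz":0,"claw":0},{"dx":4.7,"dy":0,"dz":0,"wx":0,"wy":0,"wz":0,"claw":0},{"dx":0,"dy":0,"dz":0,"wx":0,"wy":0,"wz":0,"claw":0}]'; python3 -m handwheel '[{"dx":0,"dy":0,"dz":3,"wx":0,"wy":0,"wz":0,"claw":0},{"dx":0,"dy":0,"dz":3,"wx":0,"wy":0,"wz":0,"claw":0},{"dx":0,"dy":0,"dz":3,"wx":0,"wy":0,"wz":0,"claw":0},{"dx":0,"dy":0,"dz":0,"wx":0,"wy":0,"wz":0,"claw":0}]'
python3 - <<'E'
from h import *
f=grab('scene','s3')
cv2.imwrite('pics/s3c.png',cv2.resize(f['frame'][100:260,240:440],None,fx=3.5,fy=3.5,interpolation=cv2.INTER_CUBIC))
E
```

```text
clock: 9.65
position: [0.6589, 0.0627, 0.2053]
tool_rot: [3.141, 0.0, -0.014]
force: [-0.7, -0.1, 0.2]
grip_width: -0.0004
finger_force: 0.0
clock: 10.15
position: [0.6554, 0.0629, 0.1147]
tool_rot: [3.141, 0.004, -0.013]
force: [0.3, 0.4, -0.1]
grip_width: 0.0001
finger_force: 0.0
```

View pics/s3c.png

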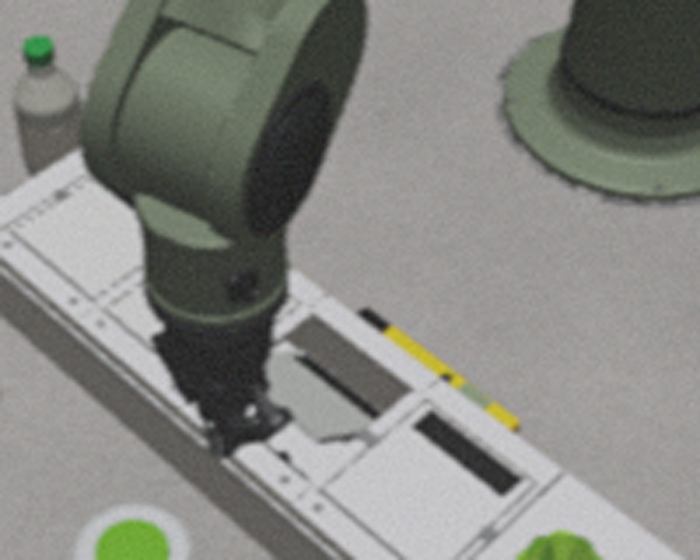

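The fingers stand behind the raised plain edge, with the flap still up. I approach to contact.

```bash
python3 -m handwheel '[{"dx":-1,"dy":0,"dz":0,"wx":0,"wy":0,"wz":0,"claw":0},{"dx":-1,"dy":0,"dz":0,"wx":0,"wy":0,"wz":0,"claw":0},{"dx":-0.8,"dy":0,"dz":0,"wx":0,"wy":0,"wz":0,"claw":0},{"dx":0,"dy":0,"dz":0,"wx":0,"wy":0,"wz":0,"claw":0}]'; python3 -m handwheel '[{"dx":-0.3,"dy":0,"dz":0,"wx":0,"wy":0,"wz":0,"claw":0},{"dx":0,"dy":0,"dz":0,"wx":0,"wy":0,"wz":0,"claw":0}]'
```

```text
clock: 10.7
position: [0.6288, 0.0634, 0.1168]
tool_rot: [-3.142, -0.0, -0.013]
force: [0.7, 0.4, 0.6]
grip_width: 0.0001
finger_force: 0.0
clock: 10.95
position: [0.6262, 0.0634, 0.1163]
tool_rot: [-3.142, 0.0, -0.013]
force: [1.1, -0.0, 0.7]
grip_width: 0.0004
finger_force: 0.0
```

```bash
python3 -m handwheel '[{"dx":-0.3,"dy":0,"dz":-0.1,"wx":0,"wy":0,"wz":0,"claw":0},{"dx":-0.3,"dy":0,"dz":-0.3,"wx":0,"wy":0,"wz":0,"claw":0},{"dx":0,"dy":0,"dz":0,"wx":0,"wy":0,"wz":0,"claw":0}]'; python3 -m handwheel '[{"dx":-0.3,"dy":0,"dz":-0.3,"wx":0,"wy":0,"wz":0,"claw":0},{"dx":-0.3,"dy":0,"dz":-0.3,"wx":0,"wy":0,"wz":0,"claw":0},{"dx":0,"dy":0,"dz":0,"wx":0,"wy":0,"wz":0,"claw":0}]'; python3 -c "
from h import *
f=grab('scene','s4')
cv2.imwrite('pics/s4c.png',cv2.resize(f['frame'][100:260,240:440],None,fx=3.5,fy=3.5,interpolation=cv2.INTER_CUBIC))"
```

```text
clock: 11.32
position: [0.6202, 0.0635, 0.1207]
tool_rot: [-3.141, -0.0, -0.013]
force: [-0.4, 0.3, -0.4]
grip_width: 0.0001
finger_force: 0.0
clock: 11.7
position: [0.6141, 0.0636, 0.1267]
tool_rot: [-3.142, -0.0, -0.013]
force: [-0.0, -0.7, 0.1]
grip_width: -0.0002
finger_force: 0.3
```

View pics/s4c.png

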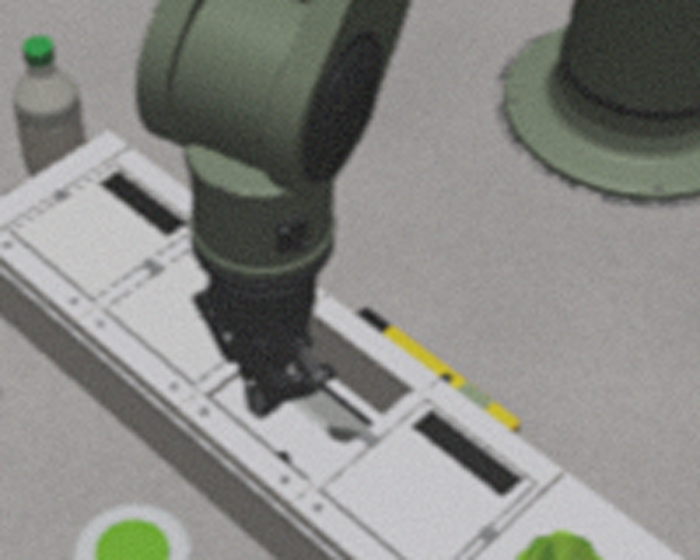

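The flap is being raised further with the fingers against its back. I continue along the arc.

```bash
python3 -m handwheel '[{"dx":-0.35,"dy":0,"dz":-0.25,"wx":0,"wy":0,"wz":0,"claw":0},{"dx":-0.35,"dy":0,"dz":-0.25,"wx":0,"wy":0,"wz":0,"claw":0},{"dx":-0.35,"dy":0,"dz":-0.2,"wx":0,"wy":0,"wz":0,"claw":0},{"dx":-0.35,"dy":0,"dz":-0.15,"wx":0,"wy":0,"wz":0,"claw":0},{"dx":-0.4,"dy":0,"dz":-0.15,"wx":0,"wy":0,"wz":0,"claw":0},{"dx":0,"dy":0,"dz":0,"wx":0,"wy":0,"wz":0,"claw":0}]'; python3 -m handwheel '[{"dx":-0.4,"dy":0,"dz":-0.12,"wx":0,"wy":0,"wz":0,"claw":0},{"dx":-0.4,"dy":0,"dz":-0.1,"wx":0,"wy":0,"wz":0,"claw":0},{"dx":-0.3,"dy":0,"dz":-0.05,"wx":0,"wy":0,"wz":0,"claw":0},{"dx":0,"dy":0,"dz":0,"wx":0,"wy":0,"wz":0,"claw":0}]'
```

```text
clock: 12.5
position: [0.5956, 0.0638, 0.1362]
tool_rot: [3.141, 0.001, -0.013]
force: [0.1, 0.5, 0.3]
grip_width: -0.0004
finger_force: 0.0
clock: 13.0
position: [0.586, 0.0639, 0.1392]
tool_rot: [-3.141, -0.002, -0.013]
force: [8.5, -0.1, -2.7]
grip_width: -0.0
finger_force: 4.0
```

```bash
python3 -m handwheel '[{"dx":-0.1,"dy":0,"dz":0,"wx":0,"wy":0,"wz":0,"claw":0},{"dx":0,"dy":0,"dz":0,"wx":0,"wy":0,"wz":0,"claw":0}]'; python3 -m handwheel '[{"dx":-0.1,"dy":0,"dz":0,"wx":0,"wy":0,"wz":0,"claw":0},{"dx":0,"dy":0,"dz":0,"wx":0,"wy":0,"wz":0,"claw":0}]'
```

```text
clock: 13.25
position: [0.5858, 0.064, 0.1393]
tool_rot: [-3.141, -0.004, -0.013]
force: [13.7, 0.1, -5.9]
grip_width: 0.0
finger_force: 6.6
clock: 13.5
position: [0.5857, 0.0639, 0.1394]
tool_rot: [-3.141, -0.005, -0.014]
force: [19.1, 0.7, -9.6]
grip_width: -0.0003
finger_force: 9.5
```

The flap is hard on its stop. I back off level, then go up, and look.

```bash
python3 -m handwheel '[{"dx":0.3,"dy":0,"dz":0,"wx":0,"wy":0,"wz":0,"claw":0},{"dx":1,"dy":0,"dz":0,"wx":0,"wy":0,"wz":0,"claw":0},{"dx":2.5,"dy":0,"dz":0,"wx":0,"wy":0,"wz":0,"claw":0},{"dx":2,"dy":0,"dz":-3,"wx":0,"wy":0,"wz":0,"claw":0},{"dx":0,"dy":0,"dz":-5,"wx":0,"wy":0,"wz":0,"claw":0},{"dx":0,"dy":0,"dz":-5,"wx":0,"wy":0,"wz":0,"claw":0},{"dx":0,"dy":0,"dz":0,"wx":0,"wy":0,"wz":0,"claw":0}]'; python3 -c "
from h import *
f=grab('scene','s5')
cv2.imwrite('pics/s5c.png',cv2.resize(f['frame'][100:320,200:460],None,fx=2.7,fy=2.7,interpolation=cv2.INTER_CUBIC))"
```

```text
clock: 14.38
position: [0.6428, 0.0634, 0.2728]
tool_rot: [-3.141, -0.005, -0.014]
force: [-0.9, -0.5, -0.4]
grip_width: -0.0002
finger_force: 0.0
```

View pics/s5c.png

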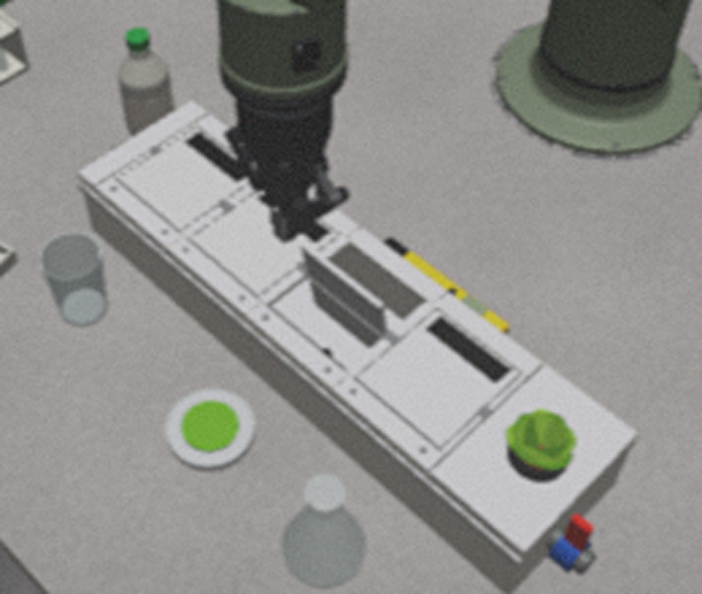

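The flap stands on edge at crop pixel (345,285), the gripper is clear, and everything else is in place.

```bash
python3 -c "
from workcell import job_done
print(job_done())"
```

```text
the job is handed in; nothing more can be done
None
```

The free hatch was the third one pressed, counting from the -y end (y ≈ 0.065 m); it now stands on edge against its stop, the bystanders look undisturbed in the last picture, and the job is handed in (the fourth hatch was never pressed).

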